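# Feel for the loose sample pot

## Robot

A 6-joint arm with a two-finger parallel gripper is mounted at the origin on the work surface. World frame = base frame: x ahead of the robot, y to its left, z up, the work surface at z = 0. Lengths are in m, angles in rad, forces in N, time in s.
With the tool pointing down it reaches from about 0.35 to 0.8 m from the base axis. Payload 7.3 kg.
Tool frame: the origin (TCP) lies at the very end of the fingers, on their centre line; the grasp point (between the pads) lies 19 mm behind it; x points along the fingers, y is the direction in which the jaws open and shut, and the axes are right-handed (so a half turn about x gives the same grasp; the last joint's range is limited). The gripper opens to 85 mm and grips with 20 to 120 N. Pads are 22 mm wide; open, the fingers measure 114 mm over their backs; the gripper's body (76 mm by 85 mm) begins 54 mm behind the grasp point. The pads swing forward as they close: fully open they stand 13 mm farther back than shut.
Start: joints at [-1.332, 0.342, 1.524, -0, 1.275, -0.146], TCP at [0.197, -0.487, 0.231] pointing down, gripper open.
Joint ranges: [-2.53, 2.53], [-0.77, 2.02], [0.04, 2.7], [-1, 4.14], [0.28, 2.66], [-3.11, 3.11]. Speed limits (rad/s): [2.57, 2.57, 3.14, 3.14, 3.14, 3.14].

## Interface

Orientations are given as a unit quaternion [w, x, y, z].
In Python, from bench import robot, optics, models gives the robot as it stands. The module is installed in compiled form; this text tells all that it offers.
- The arm moves only by the tool apply_moves, never from a script. Its argument "motion" is a list that holds one entry, the list of rows, each a list of 7 numbers: the opening, from 0 (shut) to 1 (fully open), then the shift along the tool's x, y, z in m, then the turn, a rotation vector about the tool's x, y, z in rad. A call has 1 to 12 rows; each row is the pose to reach, as a shift and turn from the pose commanded when the call began, along the tool's axes at that moment; what a row does not reach only later rows make up. A row lasts 1/8 s, in which the tool goes at most 62.5 mm and 10.7 degrees, less where a joint would pass 70% of its speed; a pose out of reach is approached as far as the arm can. A call with a gripper value outside its range is refused whole. The fingers move at their own pace and stop on an object; "newtons" is the grip in N (left out, the last holds). Time passes only in rows, so rows that repeat a pose let the fingers close. It gives the time, the measured TCP pose, the force and the opening at its end, in the units of the state.
- robot.read_state(): the state, without advancing time (a new reading comes with each control period).
- optics.get_image(name): name is "scene" or "top" or "wrist"; returns (picture, depth): 480x640x3 uint8, blue, green, red; 480x640 float32, m along the optical axis (not along the pixel's ray), 0 where there is no reading.
- optics.get_calibration(name): a dict with "fx", "fy", "cx", "cy" (pixels), "dist_coeffs" ([k1, k2, p1, p2, k3] as OpenCV has them; the pictures are not rectified), "world_from_camera" (4x4, takes a point from camera to world coordinates). Camera axes: x right, y up, looking along -z (the intrinsics and any distortion apply to the point x, -y, -z); pixel columns grow to the right and rows downward; lengths in m; the calibration is good to about 2 mm. A picture is of the moment at which its call begins: read the wrist's pose just before it. get_calibration takes no time and is no camera call; for the wrist camera it gives the pose at the moment of the call.
- robot.close_job(): hands the job in, once; it reports no verdict.
Trained networks look in the newest picture that a camera, given by its name, has taken for a name from the list of things; names that differ only in an ending like _2 or _b are one class to them, and where a whole thing is asked for, a point or a joint stands for the part that bears it (a point fixed in the world has none). Each returns a list of dicts, best first, with "confidence" (0 to 1); they miss things now and then, are a little off and sometimes report something else, mostly with a low value. They report only what shows in the picture. A call takes as long as a camera call.
- models.boxes_of(camera, target): "centre" ([x, y, z] in m, in world coordinates, good to about 4 mm: the middle of the surface that is visible of it).
The state is a dict: "t": time; "joints": joint angles; "qd": joint speeds; "joint_efforts": joint torques, N m; "eef_pos": TCP position; "eef_rot": TCP orientation; "contact_force": force on the tool from outside, world axes, zero at the start; "moment": the same for the moment, N m; "gripper_width": finger opening in m.
Only numpy, scipy, OpenCV 4.12 (cv2) and the standard library are available. Lean on these libraries where they do the work, as an engineer would, in place of code of your own. Each camera call takes 0.05 s, during which the arm holds its last target.

## Task

Three identical closed sample carriers lie on the rubber mat of the clinic's reception desk; in exactly one of them the pot has come off its clip. Lift them one at a time and gently rock or shake each end to end, lid always upward, to feel which one has a pot travelling inside, and put each quiet one back where it lay. Lay the one with the loose pot lid up in the hold cradle, between its ribs, and slide it fully home against the end stop without forcing it, then let go; leave the other things on the desk alone.

Things in the scene. Friction and masses are not known exactly. Their poses are not given: they have to be found in the camera images.
- carrier_1_center (a point): Centre (half-way up) of a closed carrier: grey plastic box 140 long (x) x 44 wide (y) x 46 mm high (z up), flat white lid, ends alike, about 0.33 kg in all, as the others. In it a 90 g pot: clipped near the -x end (nothing moves) or, in exactly one of the three, loose: also there at first, it rolls freely along x when an end is lowered 0.1 rad or more, up to 50 mm either side of the centre.
- carrier_2_center (a point): Centre (half-way up) of a closed carrier: grey plastic box 140 long (x) x 44 wide (y) x 46 mm high (z up), flat white lid, ends alike, about 0.33 kg in all, as the others. In it a 90 g pot: clipped near the -x end (nothing moves) or, in exactly one of the three, loose: also there at first, it rolls freely along x when an end is lowered 0.1 rad or more, up to 50 mm either side of the centre.
- carrier_3_center (a point): Centre (half-way up) of a closed carrier: grey plastic box 140 long (x) x 44 wide (y) x 46 mm high (z up), flat white lid, ends alike, about 0.33 kg in all, as the others. In it a 90 g pot: clipped near the -x end (nothing moves) or, in exactly one of the three, loose: also there at first, it rolls freely along x when an end is lowered 0.1 rad or more, up to 50 mm either side of the centre.
- mat: Thin black rubber mat, 200 (x) x 340 (y) x 4 mm, fixed to the desk; origin under its centre. The three carriers lie on it with their lengths along its x, side by side, 108 mm from centre to centre.
- cradle_home (a point): Centre of a carrier fully home in the fixed hold cradle, 33 mm above the desk. Its floor, 190 x 75 mm, gives 1 mm per 5 N. At its +x end a rubber stop, top 38 mm above the desk, face 70 mm from this point, gives 1 mm per 4 N. Two pairs of ribs on the floor, 10 mm high, 36 mm long in x, 50 mm apart inside, centred 52 mm towards -x and 49 mm towards +x of this point, sides open between; -x end open.
- power_bank: White flat power bank, 70 x 140 x 16 mm, loose; bystander. Origin under its centre.
- stapler: Black stapler, 36 x 130 x 43 mm, loose; bystander. Origin under its centre.
- magnifier: Black hand magnifier lying flat, 110 mm long, lens 64 mm across, loose; bystander. Origin under the rim of the lens at the handle's side, 30 mm from the lens's centre.

How it is judged:
By the outcome, as a careful person would: the job done as asked, in the order asked, and still so for the second after the job is handed in, with the robot touching nothing.
It also fails if it takes over 72 s, if anything falls off the work surface, if the arm or the gripper's body presses on something with over 40 N, if the wrist force passes 120 N, or if a joint passes its speed limit or range.

## Working session

There is one attempt and no reset: what is moved stays moved. The work goes in short steps, Python scripts to look and compute and a tool call to move; the robot and the scene stay as the last step left them, time stands still between calls to the robot, and variables do not carry over. Pictures are saved under pics/ and viewed, and the job is handed in when it is done.

Besides the shell and the picture viewer there is one more tool, called by a JSON object that holds its "api" and its "payload", one argument or row to a line. apply_moves: Moves the arm, as the interface text tells. Its arguments: {"type":"object","properties":{"motion":{"type":"array","items":{"type":"array","items":{"type":"array","items":{"type":"number"}}}},"newtons":{"type":"number"}},"required":["motion"]}

```bash
mkdir -p pics
cat > h.py <<'E'
import numpy as np, cv2
from scipy.spatial.transform import Rotation as R
from bench import robot, optics, models
def snap(cam,fn):
    im,d=optics.get_image(cam); cv2.imwrite('pics/'+fn,im); return im,d
def px2w(cam,uv,depth,cal=None):
    c=cal or optics.get_calibration(cam)
    K=np.array([[c['fx'],0,c['cx']],[0,c['fy'],c['cy']],[0,0,1.]])
    p=cv2.undistortPoints(np.array(uv,float).reshape(-1,1,2),K,np.array(c['dist_coeffs'],float)).reshape(-1,2)
    d=np.array(depth,float).reshape(-1)
    P=np.c_[p[:,0]*d,-p[:,1]*d,-d,np.ones(len(d))]
    return (P@np.array(c['world_from_camera']).T)[:,:3]
def cloud(cam,d):
    v,u=np.nonzero(d>0); W=np.zeros(d.shape+(3,)); W[v,u]=px2w(cam,np.c_[u,v],d[v,u]); return W
E
python3 - <<'E'
from h import *
np.set_printoptions(precision=4,suppress=True)
s=robot.read_state(); print(s)
im,d=snap('top','top0.png'); 
for n in ['carrier_1_center','mat','power_bank','stapler','magnifier','cradle_home']:
    try: print(n,[(np.round(r['centre'],4).tolist(),round(r['confidence'],2)) for r in models.boxes_of('top',n)])
    except Exception as e: print(n,e)
im,d=snap('scene','scene0.png')
print(optics.get_calibration('top'))
E
```

```text
{'t': 0.0, 'joints': array([-1.332 ,  0.3428,  1.525 , -0.    ,  1.2754, -0.146 ]), 'qd': array([ 0.0001, -0.0011,  0.0021, -0.0001, -0.0001, -0.0003]), 'joint_efforts': array([  0.0004, -43.3675, -24.6007,  -0.0002,   0.008 ,   0.    ]), 'eef_pos': array([ 0.197 , -0.4862,  0.2306]), 'eef_rot': array([-0.1346, -0.694 , -0.1358,  0.6941]), 'contact_force': array([ 0.3872,  0.0695, -0.0009]), 'moment': array([-0.0333, -0.0537, -0.0146]), 'gripper_width': 0.08531876246634532}
carrier_1_center [([0.5123, 0.0193, 0.0489], 0.73)]
mat [([0.5205, -0.0617, 0.0037], 0.87)]
power_bank [([0.7337, -0.1707, 0.015], 0.6)]
stapler [([0.7451, 0.0157, 0.0402], 0.77)]
magnifier [([0.4549, 0.3624, 0.0088], 0.55)]
cradle_home [([0.5677, 0.2313, 0.0109], 0.96)]
{'fx': 521.45712920601, 'fy': 521.45712920601, 'cx': 315.52820184821775, 'cy': 244.4397732759221, 'dist_coeffs': array([-0.116,  0.   ,  0.   ,  0.   ,  0.   ]), 'world_from_camera': array([[ 0.005 ,  0.9963, -0.0859,  0.5274],
       [-0.9996,  0.0075,  0.0289,  0.0931],
       [ 0.0294,  0.0857,  0.9959,  1.1406],
       [ 0.    ,  0.    ,  0.    ,  1.    ]])}
```

View pics/top0.png

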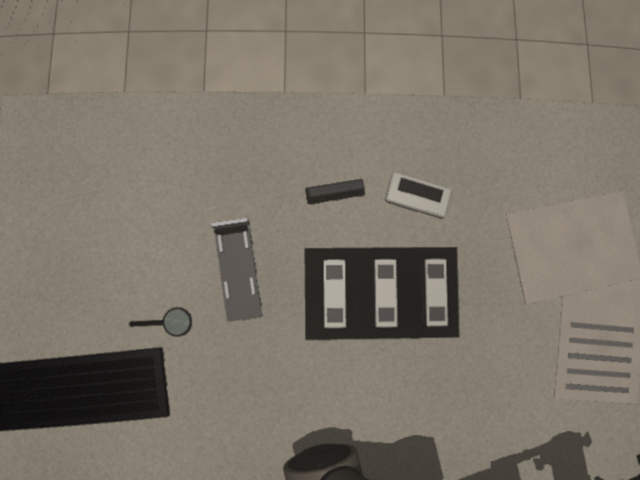

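View pics/scene0.png

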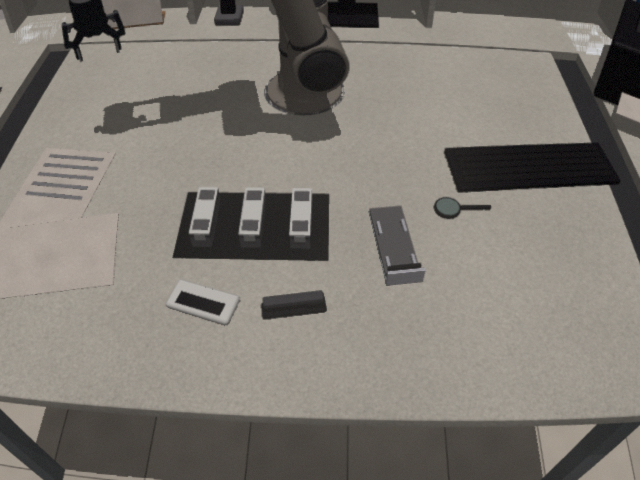

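The top view shows three carriers on the black mat at about px (335,293), (386,293) and (436,292). The cradle is at (237,270), turned a few degrees, with its stop at (231,226). The stapler, power bank and magnifier lie clear of these. Next I'll measure poses from depth.

Run:
```python
from h import *
np.set_printoptions(precision=4,suppress=True)
im,d=snap('top','top1.png'); W=cloud('top',d); z=W[...,2]
print('table z',np.median(z[380:420,200:280]),'mat z',np.median(z[260:325,355:367]))
m=((z>0.035)&(z<0.065)).astype(np.uint8); m[:, :300]=0; m[:250]=0; m[345:]=0; m[:,470:]=0
n,l,st,c=cv2.connectedComponentsWithStats(m)
for i in range(1,n):
    if st[i,4]<300: continue
    P=W[l==i]; r=cv2.minAreaRect((P[:,:2]*1000).astype(np.float32)); print('carrier',st[i],np.round(r,1) if 0 else r,np.median(P,0))
# cradle
x0,x1,y0,y1=205,270,210,330
sub=W[y0:y1,x0:x1].reshape(-1,3)
zz=sub[:,2]; print(np.histogram(zz,bins=np.arange(-.01,.06,.004)))
m=np.zeros(z.shape,np.uint8); m[y0:y1,x0:x1]=(z[y0:y1,x0:x1]>0.006)
n,l,st,c=cv2.connectedComponentsWithStats(m)
i=1+np.argmax(st[1:,4]); P=W[l==i]; print('cradle all',st[i],cv2.minAreaRect((P[:,:2]*1000).astype(np.float32)))
for lo,hi in((.006,.014),(.016,.026),(.03,.045)):
    Q=P[(P[:,2]>lo)&(P[:,2]<hi)]; print(lo,len(Q),np.median(Q[:,2]),cv2.minAreaRect((Q[:,:2]*1000).astype(np.float32)))
cv2.imwrite('pics/crad.png',cv2.resize(im[200:350,180:480],None,fx=2.6,fy=2.6,interpolation=cv2.INTER_CUBIC))
```

```text
table z -0.0002642581573349956 mat z 0.0033348144817311187
carrier [ 374  259   23   69 1475] ((520.4866333007812, -86.29682159423828), (142.96795654296875, 45.601356506347656), 0.9147935509681702) [ 0.5204 -0.0851  0.0495]
carrier [ 423  259   25   67 1485] ((522.8994750976562, -193.76864624023438), (140.43051147460938, 48.204978942871094), 0.9072574377059937) [ 0.5226 -0.1919  0.0492]
carrier [ 323  260   23   68 1451] ((519.56884765625, 21.85004425048828), (140.78370666503906, 44.756622314453125), 0.9957451820373535) [0.518  0.0223 0.0497]
(array([  20,  952, 2771,  748, 1624, 1071,  117,  145,   40,   18,   28,
        120,  132,   14,    0,    0,    0]), array([-0.01 , -0.006, -0.002,  0.002,  0.006,  0.01 ,  0.014,  0.018,
        0.022,  0.026,  0.03 ,  0.034,  0.038,  0.042,  0.046,  0.05 ,
        0.054,  0.058]))
cradle all [ 214  225   48   97 3083] ((559.7783813476562, 228.76153564453125), (200.9820556640625, 77.30697631835938), 8.672550201416016)
0.006 2666 0.00947610073102556 ((555.9332885742188, 228.17503356933594), (193.20294189453125, 77.30697631835938), 8.672550201416016)
0.016 217 0.019386701503210757 ((571.6492309570312, 230.16616821289062), (167.1565399169922, 66.06300354003906), 8.060251235961914)
0.03 136 0.03711683973809732 ((654.45751953125, 243.4835205078125), (8.935626029968262, 69.59823608398438), 8.30016040802002)
```

View pics/crad.png

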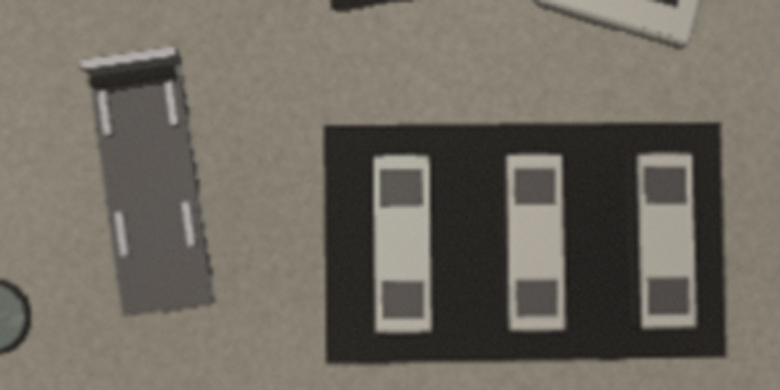

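```bash
cat > ribs.py <<'E'
from h import *
def plane_pts(cam,uv,z):
    a=px2w(cam,uv,np.ones(len(uv))*0.3); b=px2w(cam,uv,np.ones(len(uv))*1.0)
    t=(z-a[:,2])/(b[:,2]-a[:,2]); return a+(b-a)*t[:,None]
def ribs(cam,im,box,thr,z=0.02,amin=8):
    x0,x1,y0,y1=box
    g=im.max(2).astype(int); m=np.zeros(g.shape,np.uint8); m[y0:y1,x0:x1]=g[y0:y1,x0:x1]>thr
    n,l,st,c=cv2.connectedComponentsWithStats(m)
    out=[]
    for i in range(1,n):
        if st[i,4]<amin: continue
        v,u=np.nonzero(l==i); w=(g[v,u]-100).clip(1)
        uc=np.array([[np.average(u,weights=w),np.average(v,weights=w)]])
        out.append((st[i].tolist(),uc[0].round(1),plane_pts(cam,uc,z)[0]))
    return out
E
python3 - <<'E'
from ribs import *
np.set_printoptions(precision=4,suppress=True)
for cam,box in (('top',(216,258,232,302)),('scene',(375,424,205,275))):
    im=cv2.imread('pics/'+cam+'0.png')
    for r in ribs(cam,im,box,130,amin=6): print(cam,r)
im=cv2.imread('pics/scene0.png'); cv2.imwrite('pics/crad2.png',cv2.resize(im[195:295,360:440],None,fx=6,fy=6,interpolation=cv2.INTER_CUBIC))
E
```

```text
top ([243, 232, 5, 16, 48], array([245.3, 239.4]), array([0.6338, 0.2121, 0.02  ]))
top ([252, 232, 6, 30, 108], array([255.4, 242.8]), array([0.6267, 0.1903, 0.02  ]))
top ([218, 235, 5, 17, 48], array([219.6, 243.1]), array([0.6256, 0.2674, 0.02  ]))
top ([216, 252, 7, 50, 187], array([217.9, 283.2]), array([0.5392, 0.2694, 0.02  ]))
top ([250, 278, 5, 16, 49], array([251.9, 285.3]), array([0.5352, 0.1965, 0.02  ]))
top ([224, 282, 5, 16, 49], array([226. , 289.3]), array([0.5262, 0.2518, 0.02  ]))
scene ([375, 205, 22, 3, 38], array([383.3, 205.4]), array([0.4734, 0.2074, 0.02  ]))
scene ([388, 205, 36, 69, 921], array([414.8, 232.2]), array([0.552, 0.274, 0.02 ]))
scene ([402, 219, 5, 12, 23], array([403.7, 224.4]), array([0.5296, 0.2507, 0.02  ]))
scene ([377, 221, 5, 12, 26], array([379.1, 226.7]), array([0.5385, 0.1955, 0.02  ]))
scene ([375, 242, 9, 33, 151], array([377.4, 263.4]), array([0.6412, 0.1884, 0.02  ]))
scene ([412, 254, 4, 9, 19], array([413.5, 258.1]), array([0.6247, 0.2657, 0.02  ]))
scene ([386, 256, 4, 10, 20], array([387.6, 260.5]), array([0.6327, 0.2103, 0.02  ]))
```

View pics/crad2.png

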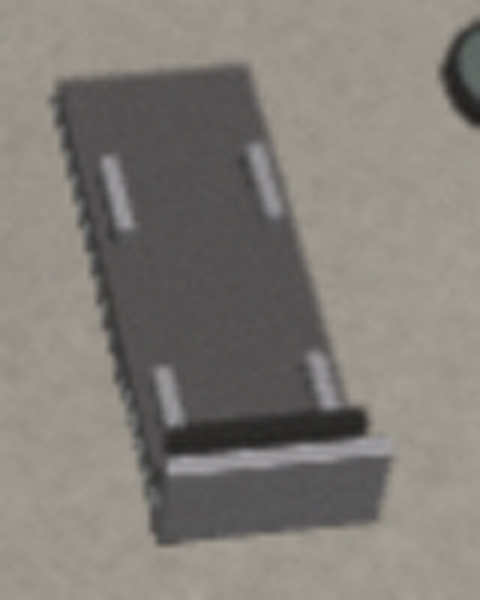

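```bash
cat >> h.py <<'E'
def Rq(q): return R.from_quat(np.r_[q[1:],q[0]])
def tool(yaw,pitch=0,flip=1):
    # tool x down, y = flip*(-sin,cos); pitch>0 lowers +x end (rotation about carrier y)
    y=flip*np.array([-np.sin(yaw),np.cos(yaw),0]); x=np.array([0,0,-1.]); z=np.cross(x,y)
    T=R.from_matrix(np.c_[x,y,z]); return R.from_rotvec(pitch*np.array([-np.sin(yaw),np.cos(yaw),0]))*T
def rel(p0,R0,p,Rt):
    return np.r_[R0.inv().apply(np.array(p)-p0),(R0.inv()*Rt).as_rotvec()]
E
python3 - <<'E'
from h import *
np.set_printoptions(precision=4,suppress=True)
s=robot.read_state(); R0=Rq(s['eef_rot']); print(R0.as_matrix())
for f in (1,-1): print(f,rel([.197,-.487,.231],R0,[.5226,-.1928,.12],tool(.0157,0,f)))
E
```

```text
[[-0.      0.3754 -0.9269]
 [ 0.0001 -0.9269 -0.3754]
 [-1.     -0.0001 -0.    ]]
1 [ 0.111  -0.1504 -0.4122 -2.7724 -0.0001 -0.    ]
-1 [ 0.111  -0.1504 -0.4122  0.3691 -0.      0.0001]
```

{"api": "apply_moves", "payload": {
  "motion": [
    [[1,0.01,-0.0188,-0.0515,0.046,0,0],[1,0.025,-0.0376,-0.103,0.092,0,0],[1,0.04,-0.0564,-0.1546,0.138,0,0],[1,0.055,-0.0752,-0.2061,0.185,0,0],[1,0.07,-0.094,-0.2576,0.231,0,0],[1,0.085,-0.1128,-0.3091,0.277,0,0],[1,0.1,-0.1316,-0.3607,0.323,0,0],[1,0.111,-0.1504,-0.4122,0.369,0,0],[1,0.111,-0.1504,-0.4122,0.369,0,0],[1,0.111,-0.1504,-0.4122,0.369,0,0]]
  ],
  "newtons": 50
}}

```text
t: 1.7
eef_pos: [0.5225, -0.1925, 0.1202]
eef_rot: [-0.006, -0.707, -0.006, 0.707]
contact_force: [0.3, 0.2, -0.6]
gripper_width: 0.0849
```

Run:
```python
from h import *
np.set_printoptions(precision=4,suppress=True)
im,d=snap('wrist','w1.png'); W=cloud('wrist',d); z=W[...,2]
m=((z>0.044)&(z<0.056)).astype(np.uint8)
n,l,st,c=cv2.connectedComponentsWithStats(m)
for i in range(1,n):
    if st[i,4]<2000: continue
    P=W[l==i]; print(st[i],cv2.minAreaRect((P[:,:2]*1000).astype(np.float32)),np.median(P,0))
print(robot.read_state()['moment'])
```

```text
[  287   131    80   224 16386] ((521.934326171875, -196.2893829345703), (141.57781982421875, 44.253379821777344), 0.6977390646934509) [ 0.5317 -0.196   0.0496]
[   94   132    99   222 14795] ((520.5625610351562, -88.15191650390625), (141.8065643310547, 45.75851058959961), 0.7138257026672363) [ 0.5364 -0.0879  0.0497]
[   0  159   46  191 4188] ((509.4754638671875, -1.9390220642089844), (29.838035583496094, 130.37803649902344), 77.50640106201172) [0.4902 0.0019 0.0495]
[-0.0214  0.0003  0.0013]
```

View pics/w1.png

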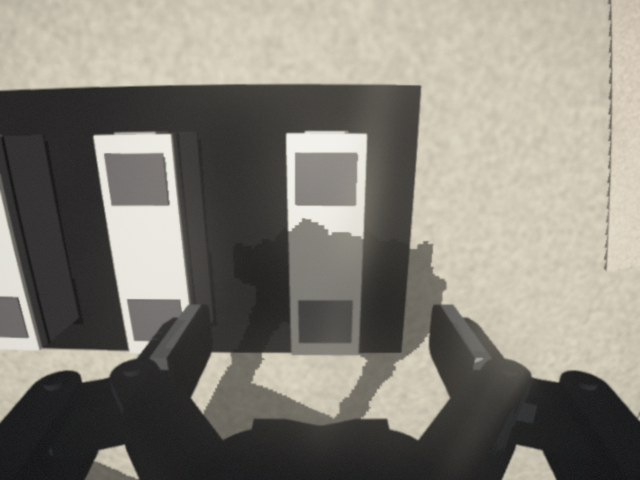

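{"api": "apply_moves", "payload": {
  "motion": [
    [[1,0.04,0.002,0,0,0,0],[1,0.08,0.002,0,0,0,0],[1,0.1,0.002,0,0,0,0],[1,0.102,0.002,0,0,0,0],[0.7,0.102,0.002,0,0,0,0],[0.4,0.102,0.002,0,0,0,0],[0.3,0.102,0.002,0,0,0,0],[0.3,0.102,0.002,0,0,0,0],[0.3,0.102,0.002,0,0,0,0],[0.3,0.102,0.002,0,0,0,0]]
  ]
}}

```text
t: 3.0
eef_pos: [0.5235, -0.1952, 0.0197]
eef_rot: [0.006, 0.708, 0.005, -0.706]
contact_force: [-2.1, -2.0, 6.8]
gripper_width: 0.0434
```

{"api": "apply_moves", "payload": {
  "motion": [
    [[0.3,-0.01,0,0,0,0,0],[0.3,-0.03,0,0,0,0,0],[0.3,-0.055,0,0,0,0,0],[0.3,-0.075,0,0,0,0,0],[0.3,-0.08,0,0,0,0,0],[0.3,-0.08,0,0,0,0,0],[0.3,-0.08,0,0,0,0,0]]
  ]
}}

```text
t: 3.88
eef_pos: [0.5221, -0.1941, 0.0973]
eef_rot: [-0.005, -0.706, -0.006, 0.708]
contact_force: [0.3, 0.7, -3.1]
gripper_width: 0.0434
```

```bash
cat > rd.py <<'E'
from h import *
np.set_printoptions(precision=4,suppress=True)
M=[];F=[]
for i in range(4):
    s=robot.read_state(); M.append(s['moment']); F.append(s['contact_force']); optics.get_image('top')
print(s['t'],s['eef_pos'],s['eef_rot'],s['gripper_width']); print('M',np.mean(M,0),np.std(M,0),'F',np.mean(F,0),np.std(F,0)); print(s['joint_efforts'],s['joints'])
E
python3 rd.py; python3 -c "
from h import *
snap('wrist','w2.png')"
```

```text
4.025 [ 0.5224 -0.1943  0.0975] [-0.0054 -0.7066 -0.0058  0.7075] 0.043408244173863055
M [ 0.0138 -0.0624 -0.0278] [0.0211 0.0172 0.0132] F [-0.2859  0.127  -3.0896] [0.3734 0.4693 0.0819]
[  0.0144 -51.082  -21.4904  -0.0193   0.0518  -0.    ] [-0.4936  0.5392  1.6093 -0.0001  0.9945  1.0615]
```

View pics/w2.png

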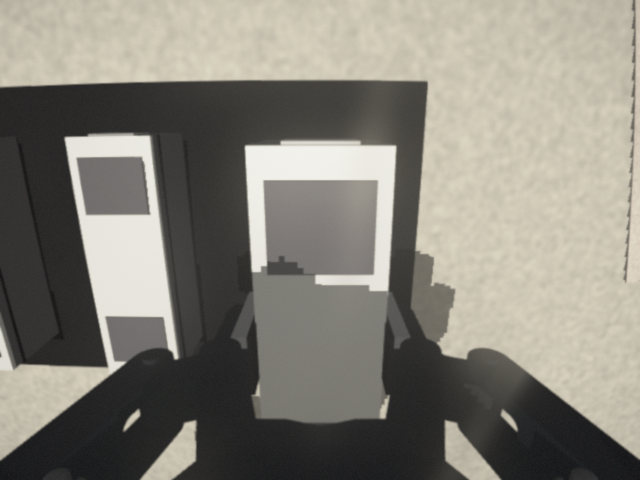

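{"api": "apply_moves", "payload": {
  "motion": [
    [[0.3,0,0,0,0,-0.08,0],[0.3,0,0,0,0,-0.16,0],[0.3,0,0,0,0,-0.24,0],[0.3,0,0,0,0,-0.25,0],[0.3,0,0,0,0,-0.25,0],[0.3,0,0,0,0,-0.25,0],[0.3,0,0,0,0,-0.25,0],[0.3,0,0,0,0,-0.25,0],[0.3,0,0,0,0,-0.16,0],[0.3,0,0,0,0,-0.08,0],[0.3,0,0,0,0,0,0],[0.3,0,0,0,0,0,0]]
  ]
}}

```text
t: 5.62
eef_pos: [0.5216, -0.1945, 0.0987]
eef_rot: [-0.005, -0.707, -0.005, 0.707]
contact_force: [0.5, 0.3, -3.8]
gripper_width: 0.0433
```

```bash
python3 rd.py; python3 rd.py
```

```text
5.775 [ 0.5231 -0.1947  0.0985] [-0.0057 -0.7068 -0.0055  0.7073] 0.04309746252878658
M [-0.0112  0.0517  0.0249] [0.0411 0.0246 0.0259] F [-0.0252 -0.1931 -3.5033] [0.3844 0.2885 0.395 ]
[ -0.1691 -51.462  -21.3518   0.002    0.0051   0.0013] [-0.4932  0.5388  1.6068 -0.0008  0.9964  1.0622]
5.975 [ 0.5231 -0.1944  0.0981] [-0.0057 -0.7069 -0.0057  0.7073] 0.04334170968273859
M [-0.0087  0.0411  0.0333] [0.0072 0.0159 0.021 ] F [ 0.2382 -0.2336 -3.7943] [0.3902 0.4512 0.6537]
[ -0.0348 -51.2325 -21.6733   0.0049  -0.0171   0.0047] [-0.4931  0.5392  1.6075 -0.0004  0.9954  1.0617]
```

The moment about y changed from −0.06 to +0.045 N·m, so something has moved. I'll rock it the other way to confirm.

{"api": "apply_moves", "payload": {
  "motion": [
    [[0.3,0,0,0,0,0.08,0],[0.3,0,0,0,0,0.16,0],[0.3,0,0,0,0,0.24,0],[0.3,0,0,0,0,0.25,0],[0.3,0,0,0,0,0.25,0],[0.3,0,0,0,0,0.25,0],[0.3,0,0,0,0,0.25,0],[0.3,0,0,0,0,0.25,0],[0.3,0,0,0,0,0.16,0],[0.3,0,0,0,0,0.08,0],[0.3,0,0,0,0,0,0],[0.3,0,0,0,0,0,0]]
  ]
}}

```text
t: 7.52
eef_pos: [0.5239, -0.1944, 0.0981]
eef_rot: [0.006, 0.708, 0.006, -0.707]
contact_force: [-0.6, 0.0, -3.6]
gripper_width: 0.0435
```

```bash
python3 rd.py; python3 -c "
from h import *
snap('wrist','w3.png')"
```

```text
7.675 [ 0.5223 -0.1943  0.098 ] [ 0.0054  0.7073  0.0057 -0.7069] 0.04330901684509264
M [ 0.0099 -0.0521 -0.0003] [0.0287 0.0379 0.0209] F [ 0.1882 -0.2355 -3.3604] [0.5187 0.3608 0.2203]
[  0.2022 -50.7661 -21.8516  -0.0054   0.0023  -0.0012] [-0.494   0.5376  1.6106  0.0008  0.9931  1.0606]
```

View pics/w3.png

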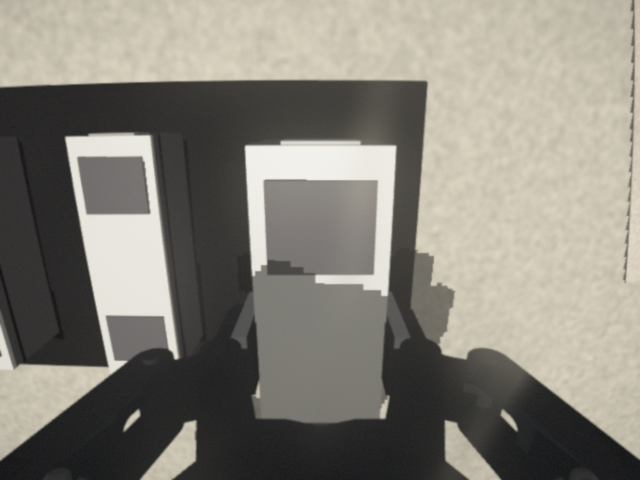

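Confirmed: this carrier holds the loose pot, reading back at −0.052 N·m with no slip in the grip. The task says to rock each carrier and there is time, so I'll set it back and check the other two before placing it.

{"api": "apply_moves", "payload": {
  "motion": [
    [[0.3,0.02,0,0,0,0,0],[0.3,0.045,0,0,0,0,0],[0.3,0.065,0,0,0,0,0],[0.3,0.075,0,0,0,0,0],[0.3,0.0785,0,0,0,0,0],[0.3,0.0785,0,0,0,0,0],[0.6,0.0785,0,0,0,0,0],[1,0.0785,0,0,0,0,0],[1,0.0785,0,0,0,0,0],[1,0.0785,0,0,0,0,0],[1,0.05,0,0,0,0,0],[1,0,0,0,0,0,0]]
  ]
}}

```text
t: 9.28
eef_pos: [0.5216, -0.1939, 0.0976]
eef_rot: [-0.005, -0.706, -0.006, 0.708]
contact_force: [0.8, -0.5, 0.4]
gripper_width: 0.0854
```

{"api": "apply_moves", "payload": {
  "motion": [
    [[1,-0.02,-0.03,0,0,0,0],[1,-0.02,-0.07,0,0,0,0],[1,-0.02,-0.1075,0,0,0,0],[1,-0.02,-0.1075,0,0,0,0],[1,-0.02,-0.1075,0,0,0,0]]
  ]
}}

```text
t: 9.9
eef_pos: [0.5212, -0.0874, 0.1184]
eef_rot: [0.006, 0.707, 0.006, -0.707]
contact_force: [-0.9, -0.2, -0.9]
gripper_width: 0.0852
```

```bash
cat > car.py <<'E'
from h import *
import sys
np.set_printoptions(precision=4,suppress=True)
s=robot.read_state(); print(s['t'],s['eef_pos'],s['eef_rot'])
for cam in ('wrist','top'):
    im,d=snap(cam,cam+sys.argv[1]+'.png'); W=cloud(cam,d); z=W[...,2]
    m=((z>0.044)&(z<0.056)&(W[...,0]<.62)&(W[...,0]>.42)&(W[...,1]<.06)&(W[...,1]>-.24)).astype(np.uint8)
    n,l,st,c=cv2.connectedComponentsWithStats(m)
    for i in range(1,n):
        if st[i,4]<700: continue
        P=W[l==i]; r=cv2.minAreaRect((P[:,:2]*1000).astype(np.float32)); print(cam,st[i],np.round(r[0],1),np.round(r[1],1),round(r[2],2))
E
python3 car.py a
```

```text
9.9 [ 0.5212 -0.0874  0.1184] [ 0.0059  0.7072  0.0056 -0.707 ]
wrist [   86   133   101   223 15082] [519.1  20.2] [141.8  45.9] 0.77
wrist [  281   132    80   225 16597] [520.5 -88.1] [141.3  44.2] 0.75
wrist [  454   134   100   223 14859] [ 522.1 -194.8] [141.5  45.6] 0.63
top [ 324  260   22   68 1433] [519.3  21.2] [140.2  44.4] 0.19
```

View pics/wrista.png

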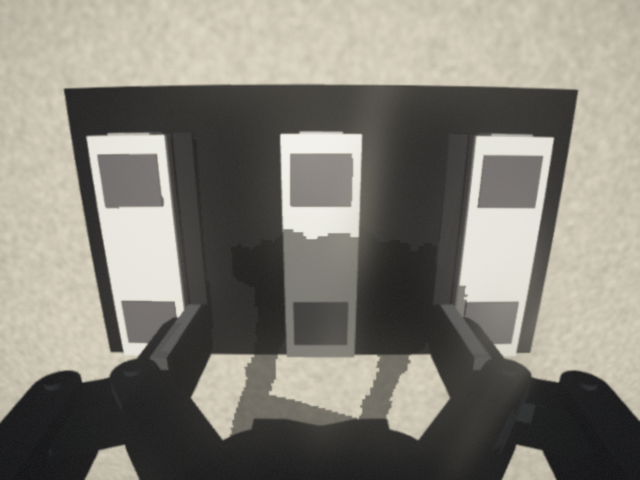

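The wrist view shows the carrier back upright in its row at (512,240), and the middle one centred between the fingers at (320,245).

{"api": "apply_moves", "payload": {
  "motion": [
    [[1,0.04,0,0,0,0,0],[1,0.08,0,0,0,0,0],[1,0.098,0,0,0,0,0],[1,0.1,0,0,0,0,0],[0.7,0.1,0,0,0,0,0],[0.4,0.1,0,0,0,0,0],[0.3,0.1,0,0,0,0,0],[0.3,0.1,0,0,0,0,0],[0.3,0.1,0,0,0,0,0],[0.3,0.1,0,0,0,0,0]]
  ]
}}

```text
t: 11.25
eef_pos: [0.5218, -0.0875, 0.0195]
eef_rot: [0.006, 0.708, 0.005, -0.706]
contact_force: [-1.9, -2.1, 5.5]
gripper_width: 0.0432
```

{"api": "apply_moves", "payload": {
  "motion": [
    [[0.3,-0.01,0,0,0,0,0],[0.3,-0.03,0,0,0,0,0],[0.3,-0.055,0,0,0,0,0],[0.3,-0.075,0,0,0,0,0],[0.3,-0.08,0,0,0,0,0],[0.3,-0.08,0,0,0,0,0],[0.3,-0.08,0,0,0,0,0]]
  ]
}}

```text
t: 12.12
eef_pos: [0.5204, -0.0868, 0.0974]
eef_rot: [-0.005, -0.706, -0.006, 0.708]
contact_force: [0.2, -0.7, -3.2]
gripper_width: 0.043
```

```bash
python3 rd.py
```

```text
12.275 [ 0.5207 -0.0869  0.0976] [-0.0054 -0.7066 -0.0057  0.7075] 0.043427931344179625
M [-0.023  -0.049   0.0187] [0.033  0.0207 0.0188] F [ 0.0856 -0.2504 -3.3132] [0.3406 0.3768 0.4217]
[  0.0131 -48.089  -20.7588  -0.0115   0.0522  -0.    ] [-0.3106  0.494   1.6937 -0.      0.9553  1.2445]
```

{"api": "apply_moves", "payload": {
  "motion": [
    [[0.3,0,0,0,0,-0.08,0],[0.3,0,0,0,0,-0.16,0],[0.3,0,0,0,0,-0.24,0],[0.3,0,0,0,0,-0.25,0],[0.3,0,0,0,0,-0.25,0],[0.3,0,0,0,0,-0.25,0],[0.3,0,0,0,0,-0.25,0],[0.3,0,0,0,0,-0.25,0],[0.3,0,0,0,0,-0.16,0],[0.3,0,0,0,0,-0.08,0],[0.3,0,0,0,0,0,0],[0.3,0,0,0,0,0,0]]
  ]
}}

```text
t: 13.82
eef_pos: [0.5199, -0.087, 0.0987]
eef_rot: [-0.005, -0.707, -0.005, 0.707]
contact_force: [-0.8, -0.4, -3.6]
gripper_width: 0.0432
```

```bash
python3 rd.py
```

```text
13.975 [ 0.5215 -0.0872  0.0985] [-0.0057 -0.7069 -0.0055  0.7073] 0.04314378405062544
M [-0.0091 -0.0649 -0.0024] [0.014  0.0432 0.0147] F [ 0.2558  0.0387 -3.5673] [0.6706 0.5273 0.127 ]
[ -0.0643 -48.406  -20.4961  -0.0194   0.0907   0.001 ] [-0.3103  0.4936  1.6912 -0.0006  0.9573  1.245 ]
```

{"api": "apply_moves", "payload": {
  "motion": [
    [[0.3,0,0,0,0,0.08,0],[0.3,0,0,0,0,0.16,0],[0.3,0,0,0,0,0.24,0],[0.3,0,0,0,0,0.25,0],[0.3,0,0,0,0,0.25,0],[0.3,0,0,0,0,0.25,0],[0.3,0,0,0,0,0.25,0],[0.3,0,0,0,0,0.25,0],[0.3,0,0,0,0,0.16,0],[0.3,0,0,0,0,0.08,0],[0.3,0,0,0,0,0,0],[0.3,0,0,0,0,0,0]]
  ]
}}

```text
t: 15.52
eef_pos: [0.5222, -0.0871, 0.0981]
eef_rot: [0.006, 0.708, 0.006, -0.707]
contact_force: [-0.1, 0.7, -3.6]
gripper_width: 0.0434
```

```bash
python3 rd.py
```

```text
15.675 [ 0.5205 -0.0869  0.098 ] [ 0.0055  0.7072  0.0057 -0.7069] 0.04329477001997669
M [-0.0231 -0.0563 -0.0255] [0.0394 0.0277 0.0231] F [-0.0131  0.1704 -3.2947] [0.1118 0.4686 0.2754]
[  0.0882 -47.7393 -21.1637  -0.0049  -0.0023  -0.001 ] [-0.3109  0.4923  1.6952  0.0005  0.9538  1.2439]
```

The middle one is quiet (−0.049, −0.065, −0.056 N·m). I'll put it back and go to the last carrier.

{"api": "apply_moves", "payload": {
  "motion": [
    [[0.3,0.02,0,0,0,0,0],[0.3,0.045,0,0,0,0,0],[0.3,0.065,0,0,0,0,0],[0.3,0.075,0,0,0,0,0],[0.3,0.0785,0,0,0,0,0],[0.3,0.0785,0,0,0,0,0],[0.6,0.0785,0,0,0,0,0],[1,0.0785,0,0,0,0,0],[1,0.0785,0,0,0,0,0],[1,0.0785,0,0,0,0,0],[1,0.05,0,0,0,0,0],[1,0,0,0,0,0,0]]
  ]
}}

```text
t: 17.23
eef_pos: [0.5198, -0.0867, 0.0977]
eef_rot: [-0.005, -0.706, -0.006, 0.709]
contact_force: [0.4, 0.1, 0.3]
gripper_width: 0.0858
```

{"api": "apply_moves", "payload": {
  "motion": [
    [[1,-0.02,-0.03,0,0,0,0],[1,-0.02,-0.07,0,0,0,0],[1,-0.02,-0.108,0,0,0,0],[1,-0.02,-0.108,0,0,0,0],[1,-0.02,-0.108,0,0,0,0]]
  ]
}}

```text
t: 17.85
eef_pos: [0.5194, 0.0206, 0.1183]
eef_rot: [0.006, 0.707, 0.006, -0.707]
contact_force: [0.2, 1.1, -0.3]
gripper_width: 0.0853
```

```bash
python3 car.py b
```

```text
17.85 [0.5194 0.0206 0.1183] [ 0.0059  0.7071  0.0056 -0.7071]
wrist [  281   131    81   226 16680] [518.9  19.9] [142.   44.3] 0.79
wrist [  454   134   101   222 14946] [520.3 -87.2] [141.3  45.9] 0.72
wrist [ 601  199   39  155 2963] [ 500.1 -173.7] [108.5  25.3] 14.59
top [ 424  259   24   67 1409] [ 522.6 -193.3] [140.5  47.2] 1.03
```

View pics/wristb.png

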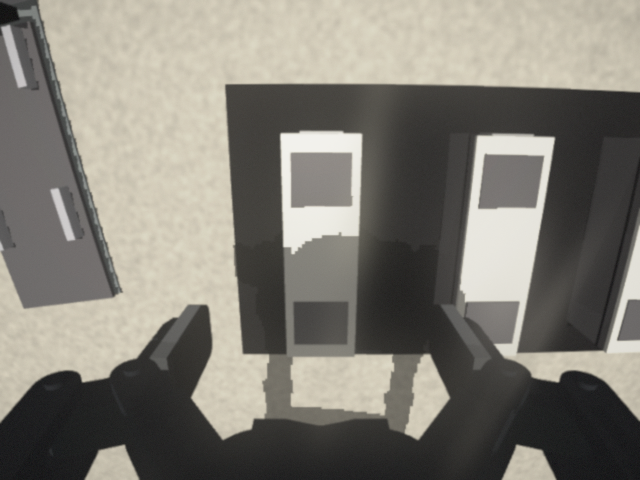

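The middle carrier is back in place at (507,240). The left one is centred between the fingers at (321,245), and the cradle edge at the left of the picture is well clear.

{"api": "apply_moves", "payload": {
  "motion": [
    [[1,0.04,0,0,0,0,0],[1,0.08,0,0,0,0,0],[1,0.098,0,0,0,0,0],[1,0.1,0,0,0,0,0],[0.7,0.1,0,0,0,0,0],[0.4,0.1,0,0,0,0,0],[0.3,0.1,0,0,0,0,0],[0.3,0.1,0,0,0,0,0],[0.3,0.1,0,0,0,0,0],[0.3,0.1,0,0,0,0,0]]
  ]
}}

```text
t: 19.2
eef_pos: [0.5201, 0.0207, 0.0195]
eef_rot: [0.006, 0.708, 0.005, -0.706]
contact_force: [-0.5, -1.6, 6.0]
gripper_width: 0.0433
```

{"api": "apply_moves", "payload": {
  "motion": [
    [[0.3,-0.01,0,0,0,0,0],[0.3,-0.03,0,0,0,0,0],[0.3,-0.055,0,0,0,0,0],[0.3,-0.075,0,0,0,0,0],[0.3,-0.08,0,0,0,0,0],[0.3,-0.08,0,0,0,0,0],[0.3,-0.08,0,0,0,0,0]]
  ]
}}

```text
t: 20.08
eef_pos: [0.5186, 0.0211, 0.0974]
eef_rot: [-0.006, -0.706, -0.006, 0.708]
contact_force: [0.5, -0.1, -3.0]
gripper_width: 0.0433
```

```bash
python3 rd.py
```

```text
20.225 [0.5189 0.021  0.0976] [-0.0056 -0.7066 -0.0056  0.7076] 0.04356175330734546
M [-0.0028 -0.0342 -0.0152] [0.0358 0.0112 0.0233] F [ 0.1034 -0.2954 -2.8073] [0.5685 0.5091 0.1792]
[  0.0129 -47.2276 -20.551   -0.0043   0.0535   0.    ] [-0.1071  0.4811  1.7175 -0.0001  0.9445  1.4479]
```

{"api": "apply_moves", "payload": {
  "motion": [
    [[0.3,0,0,0,0,-0.08,0],[0.3,0,0,0,0,-0.16,0],[0.3,0,0,0,0,-0.24,0],[0.3,0,0,0,0,-0.25,0],[0.3,0,0,0,0,-0.25,0],[0.3,0,0,0,0,-0.25,0],[0.3,0,0,0,0,-0.25,0],[0.3,0,0,0,0,-0.25,0],[0.3,0,0,0,0,-0.16,0],[0.3,0,0,0,0,-0.08,0],[0.3,0,0,0,0,0,0],[0.3,0,0,0,0,0,0]]
  ]
}}

```text
t: 21.78
eef_pos: [0.5181, 0.0211, 0.0987]
eef_rot: [-0.006, -0.707, -0.006, 0.707]
contact_force: [0.6, 0.3, -3.4]
gripper_width: 0.0434
```

```bash
python3 rd.py
```

```text
21.925 [0.5198 0.0209 0.0985] [-0.0056 -0.7069 -0.0055  0.7072] 0.04339603266340387
M [-0.0015 -0.0646 -0.0112] [0.0215 0.0199 0.0189] F [ 0.1688  0.1626 -3.1371] [0.4786 0.4692 0.437 ]
[  0.0439 -47.554  -20.2682  -0.0054   0.0955   0.0002] [-0.1071  0.4807  1.7149 -0.0003  0.9464  1.4481]
```

{"api": "apply_moves", "payload": {
  "motion": [
    [[0.3,0,0,0,0,0.08,0],[0.3,0,0,0,0,0.16,0],[0.3,0,0,0,0,0.24,0],[0.3,0,0,0,0,0.25,0],[0.3,0,0,0,0,0.25,0],[0.3,0,0,0,0,0.25,0],[0.3,0,0,0,0,0.25,0],[0.3,0,0,0,0,0.25,0],[0.3,0,0,0,0,0.16,0],[0.3,0,0,0,0,0.08,0],[0.3,0,0,0,0,0,0],[0.3,0,0,0,0,0,0]]
  ]
}}

```text
t: 23.48
eef_pos: [0.5206, 0.0209, 0.0981]
eef_rot: [0.006, 0.708, 0.006, -0.707]
contact_force: [0.6, -0.4, -2.6]
gripper_width: 0.043
```

```bash
python3 rd.py
```

```text
23.625 [0.5188 0.0211 0.098 ] [ 0.0056  0.7072  0.0056 -0.707 ] 0.043384953343187906
M [-0.0037 -0.0349 -0.015 ] [0.0227 0.0165 0.025 ] F [-0.0541 -0.3098 -2.9965] [0.5504 0.3114 0.3316]
[ -0.0311 -46.8583 -20.9747  -0.004   -0.0045  -0.0004] [-0.1072  0.4794  1.719   0.0001  0.9429  1.4477]
```

Quiet as well (−0.034, −0.065, −0.035 N·m). I'll put it back, then look at the cradle with the wrist camera.

{"api": "apply_moves", "payload": {
  "motion": [
    [[0.3,0.02,0,0,0,0,0],[0.3,0.045,0,0,0,0,0],[0.3,0.065,0,0,0,0,0],[0.3,0.075,0,0,0,0,0],[0.3,0.0785,0,0,0,0,0],[0.3,0.0785,0,0,0,0,0],[0.6,0.0785,0,0,0,0,0],[1,0.0785,0,0,0,0,0],[1,0.0785,0,0,0,0,0],[1,0.0785,0,0,0,0,0],[1,0.05,0,0,0,0,0],[1,0,0,0,0,0,0]]
  ]
}}

```text
t: 25.18
eef_pos: [0.5181, 0.021, 0.0977]
eef_rot: [-0.005, -0.706, -0.006, 0.709]
contact_force: [1.3, 0.4, 0.3]
gripper_width: 0.0854
```

{"api": "apply_moves", "payload": {
  "motion": [
    [[1,-0.05,-0.03,0,0,0,0],[1,-0.06,-0.07,0,0,0,0],[1,-0.06,-0.12,0,0,0,0],[1,-0.06,-0.17,0,0,0,0],[1,-0.06,-0.2,0,0,0,0],[1,-0.06,-0.2,0,0,0,0],[1,-0.06,-0.2,0,0,0,0]]
  ]
}}

```text
t: 26.05
eef_pos: [0.516, 0.2204, 0.1581]
eef_rot: [-0.006, -0.707, -0.005, 0.707]
contact_force: [-0.3, -1.1, -0.3]
gripper_width: 0.0858
```

```bash
python3 car.py c
```

```text
26.05 [0.516  0.2204 0.1581] [-0.0058 -0.7069 -0.0054  0.7072]
wrist [  548   134    92   190 11312] [518.6  20.9] [141.4  46.8] 0.78
top [ 424  259   24   67 1404] [ 522.7 -192.8] [140.3  46.3] 1.09
top [ 323  260   22   68 1423] [519.2  23. ] [140.4  44.1] 0.24
top [ 374  260   23   68 1413] [519.6 -86. ] [141.1  45.4] 0.95
```

View pics/wristc.png

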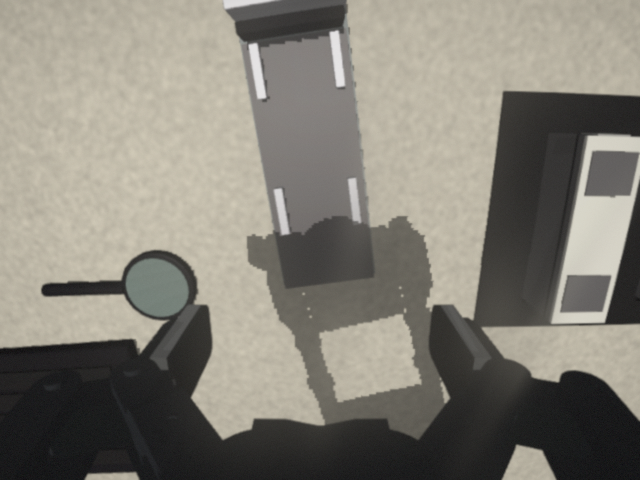

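The wrist view shows all four ribs at about (258,71), (338,59), (281,211) and (354,200), with the stop along the top at (285,20).

Run:
```python
from ribs import *
np.set_printoptions(precision=4,suppress=True)
im=cv2.imread('pics/wristc.png')
g=im.max(2).astype(int); print(g[70,250:270],g[210,340:370])
c=optics.get_calibration('wrist')
res=[]
for nm,(x0,x1,y0,y1) in dict(LF=(244,272,38,105),RF=(326,348,28,92),LR=(270,294,182,240),RR=(345,366,172,226)).items():
    for r in ribs('wrist',im,(x0,x1,y0,y1),185,amin=60): print(nm,r)
    s=g[y0:y1,x0:x1]>185; v,u=np.nonzero(s); 
    P=plane_pts('wrist',np.c_[u+x0,v+y0].astype(float),.02); r=cv2.minAreaRect((P[:,:2]*1000).astype(np.float32)); print('   rect',r)
# stop
im2,d=optics.get_image('wrist'); W=cloud('wrist',d); z=W[...,2]
m=(z>.034)&(z<.042)&(W[...,1]>.19)&(W[...,0]>.6); P=W[m]; print(len(P),cv2.minAreaRect((P[:,:2]*1000).astype(np.float32)))
m=(z>.007)&(z<.013)&(abs(W[...,1]-.23)<.06); P=W[m]; print(len(P),cv2.minAreaRect((P[:,:2]*1000).astype(np.float32)))
```

```text
[132 141 174 213 226 228 228 228 228 229 222 185 127  97 114 128 134 132
 135 132] [118 118 118 118 119 119 119 120 120 120 126 150 180 194 195 194 194 194
 190 167 137 124 124 123 124 125 127 140 164 178]
LF ([249, 44, 17, 55, 474], array([256.8,  70.8]), array([0.6253, 0.2654, 0.02  ]))
LF ([244, 74, 6, 31, 106], array([245.6,  93.5]), array([0.6103, 0.2737, 0.02  ]))
   rect ((622.7335205078125, 267.0027160644531), (14.780166625976562, 39.58077621459961), 87.98956298828125)
RF ([330, 31, 15, 56, 486], array([337. ,  58.5]), array([0.6338, 0.2102, 0.02  ]))
   rect ((633.605712890625, 210.19271850585938), (35.377742767333984, 6.092712879180908), 9.009716033935547)
LR ([274, 189, 14, 45, 308], array([280.9, 210.1]), array([0.5268, 0.25  , 0.02  ]))
   rect ((525.8590087890625, 251.7572784423828), (13.146743774414062, 34.216522216796875), 88.62000274658203)
RR ([349, 178, 11, 43, 267], array([353.8, 197.7]), array([0.5371, 0.1951, 0.02  ]))
   rect ((535.6495361328125, 194.9445343017578), (32.4328498840332, 4.9934844970703125), 8.4275484085083)
2110 ((655.6533813476562, 245.60293579101562), (20.401662826538086, 75.97151947021484), 1.482196569442749)
22624 ((563.9066162109375, 227.07672119140625), (206.31138610839844, 77.81515502929688), 9.347813606262207)
```

{"api": "apply_moves", "payload": {
  "motion": [
    [[1,0,0.04,0,0,0,0],[1,0,0.1,0,0,0,0],[1,0,0.16,0,0,0,0],[1,0,0.22,0,0,0,0],[1,0,0.28,0,0,0,0],[1,0.02,0.34,0,0,0,0],[1,0.03,0.39,0,0,0,0],[1,0.04,0.4155,0,0,0,0],[1,0.04,0.4155,0,0,0,0],[1,0.04,0.4155,0,0,0,0],[1,0.04,0.4155,0,0,0,0]]
  ]
}}

```text
t: 27.58
eef_pos: [0.5229, -0.1937, 0.1189]
eef_rot: [0.006, 0.707, 0.006, -0.707]
contact_force: [0.4, 1.1, -0.2]
gripper_width: 0.0852
```

```bash
python3 car.py d
```

```text
27.575 [ 0.5229 -0.1937  0.1189] [ 0.006   0.7073  0.0058 -0.7069]
wrist [  283   132    80   225 16567] [ 522.1 -194.8] [141.6  44.2] 0.93
wrist [   89   134   100   222 14850] [520.3 -87. ] [141.4  45.5] 0.96
wrist [   0  183   41  170 3500] [502.5  -0.5] [ 26.7 117.9] 77.49
top [ 323  260   22   68 1413] [519.2  23.1] [140.2  44.3] 0.15
top [ 374  260   23   68 1411] [519.6 -86.1] [141.3  44.9] 0.9
```

View pics/wristd.png

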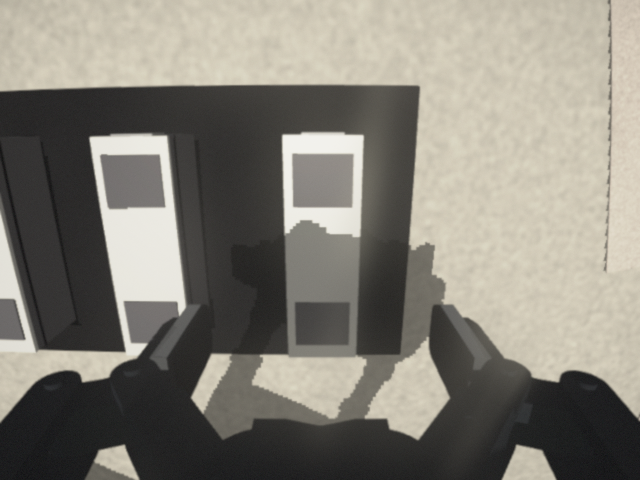

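The carrier is centred again between the fingers at (323,245), so I'll grasp it and lift.

{"api": "apply_moves", "payload": {
  "motion": [
    [[1,0.04,0,0,0,0,0],[1,0.08,0,0,0,0,0],[1,0.098,0,0,0,0,0],[1,0.1,0,0,0,0,0],[0.7,0.1,0,0,0,0,0],[0.4,0.1,0,0,0,0,0],[0.3,0.1,0,0,0,0,0],[0.3,0.1,0,0,0,0,0],[0.3,0.1,0,0,0,0,0],[0.3,0.1,0,0,0,0,0]]
  ]
}}

```text
t: 28.92
eef_pos: [0.5235, -0.1949, 0.0196]
eef_rot: [0.006, 0.708, 0.005, -0.706]
contact_force: [-0.3, -0.2, 5.9]
gripper_width: 0.0436
```

{"api": "apply_moves", "payload": {
  "motion": [
    [[0.3,-0.01,0,0,0,0,0],[0.3,-0.04,0,0,0,0,0],[0.3,-0.08,0,0,0,0,0],[0.3,-0.11,0,0,0,0,0],[0.3,-0.12,0,0,0,0,0],[0.3,-0.12,0,0,0,0,0],[0.3,-0.12,0,0,0,0,0]]
  ]
}}

```text
t: 29.8
eef_pos: [0.5219, -0.1941, 0.1368]
eef_rot: [-0.005, -0.706, -0.006, 0.708]
contact_force: [0.0, 0.6, -2.9]
gripper_width: 0.0434
```

```bash
python3 rd.py
python3 - <<'E'
from h import *
np.set_printoptions(precision=4,suppress=True)
s=robot.read_state(); R0=Rq(s['eef_rot']); R0n=tool(.0135,0,-1)
yaw=np.radians(8.9); u=np.array([np.cos(yaw),np.sin(yaw),0]); home=np.array([.582,.2312,0])
for off,z in((-.025,.138),(-.025,.09)):
    p=home+off*u; p[2]=z; print(p,rel(s['eef_pos'],R0,p,tool(yaw,0,-1)))
im,d=snap('top','tope.png'); W=cloud('top',d); z=W[...,2]
m=(z>.12)&(abs(W[...,1]+.195)<.1)&(W[...,0]>.42)
im,d=snap('wrist','we.png'); W=cloud('wrist',d); z=W[...,2]
m=((z>.155)&(z<.18)&(abs(W[...,1]+.195)<.03)); P=W[m]; print(len(P),P.min(0),P.max(0),np.median(P,0))
E
```

```text
29.95 [ 0.5222 -0.1942  0.1371] [-0.0052 -0.7064 -0.0059  0.7078] 0.043482499290202245
M [ 0.029  -0.0344  0.011 ] [0.0134 0.021  0.0221] F [-0.0561  0.4199 -3.2256] [0.2577 0.217  0.2982]
[  0.0098 -50.2933 -23.051   -0.019    0.0506   0.    ] [-0.4936  0.4913  1.5661 -0.0001  1.0864  1.0614]
[0.5573 0.2273 0.138 ] [-0.0004 -0.421  -0.0416 -0.1396  0.0016  0.001 ]
[0.5573 0.2273 0.09  ] [ 0.0476 -0.421  -0.0417 -0.1396  0.0016  0.001 ]
40270 [ 0.4897 -0.225   0.155 ] [ 0.5923 -0.165   0.18  ] [ 0.548  -0.1939  0.1674]
```

{"api": "apply_moves", "payload": {
  "motion": [
    [[0.3,0,-0.03,-0.003,-0.01,0,0],[0.3,0,-0.075,-0.007,-0.025,0,0],[0.3,0,-0.125,-0.012,-0.042,0,0],[0.3,0,-0.175,-0.017,-0.058,0,0],[0.3,0,-0.225,-0.022,-0.075,0,0],[0.3,0,-0.275,-0.027,-0.091,0,0],[0.3,0,-0.325,-0.032,-0.108,0,0],[0.3,0,-0.37,-0.037,-0.123,0,0],[0.3,0,-0.405,-0.04,-0.134,0,0],[0.3,0,-0.421,-0.0416,-0.14,0,0],[0.3,0,-0.421,-0.0416,-0.14,0,0],[0.3,0,-0.421,-0.0416,-0.14,0,0]]
  ]
}}

```text
t: 31.6
eef_pos: [0.5577, 0.2258, 0.1381]
eef_rot: [-0.055, -0.705, -0.054, 0.705]
contact_force: [1.5, 0.1, -3.0]
gripper_width: 0.0435
```

```bash
cat > chk.py <<'E'
from h import *
import sys
np.set_printoptions(precision=4,suppress=True)
yaw=np.radians(8.9); u=np.array([np.cos(yaw),np.sin(yaw)]); v=np.array([-u[1],u[0]]); home=np.array([.582,.2312])
s=robot.read_state(); R0=Rq(s['eef_rot']); p=s['eef_pos']; y=R0.as_matrix()[:,1]
print(s['t'],p,'along,lat mm',(p[:2]-home)@u*1e3,(p[:2]-home)@v*1e3,'yaw',np.degrees(np.arctan2(y[0],-y[1])),'tilt',R0.as_matrix()[:,0],'F',s['contact_force'],'along',s['contact_force'][:2]@u)
for cam in sys.argv[2:]:
    snap(cam,cam+sys.argv[1]+'.png')
E
python3 chk.py f wrist top scene
```

```text
31.6 [0.5577 0.2258 0.1381] along,lat mm -24.864521325090713 -1.532308483847311 yaw 8.867075404215987 tilt [-0.0005 -0.0007 -1.    ] F [ 1.4572  0.0892 -3.0396] along 1.4534952163401882
```

View pics/wristf.png

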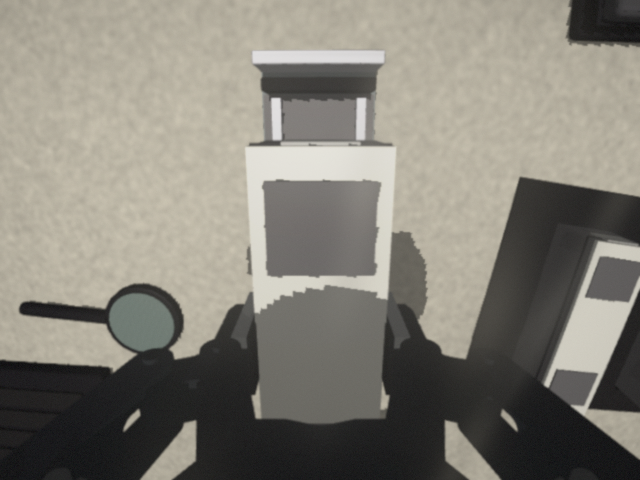

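Run:
```python
from ribs import *
np.set_printoptions(precision=4,suppress=True)
im=cv2.imread('pics/wristf.png'); c=optics.get_calibration('wrist'); print(c['cx'],c['cy'])
g=im.max(2).astype(int)
print(g[120,262:290]); print(g[120,350:380]); print(g[165,238:258],g[165,384:404])
yaw=np.radians(8.9); v=np.array([-np.sin(yaw),np.cos(yaw)]); home=np.array([.582,.2312])
def lat(u_,v_,z): return (plane_pts('wrist',np.array([[u_,v_]],float),z)[0][:2]-home)@v*1e3
def edges(row,a,b,thr):
    s=g[row,a:b]>thr; k=np.nonzero(s)[0]; return a+k[0]-.5,a+k[-1]+.5
for row in (105,115,125):
    l=edges(row,264,290,175); r=edges(row,350,372,175); print(row,l,r,[round(lat(x,row,.02),2) for x in l+r])
l=edges(165,235,262,200)[0]; r=edges(165,384,404,200)[1]; print(l,r,lat(l,165,.168),lat(r,165,.168))
```

```text
320.09183203251035 238.44479611787156
[182 160 141 131 130 130 129 129 135 162 210 223 224 224 224 225 224 223
 209 145  99  99 123 129 133 131 129 131]
[130 129 129 129 126 137 186 214 219 219 219 218 218 218 211 180 148 136
 135 134 135 135 138 148 166 179 186 189 188 189]
[192 192 192 193 193 196 195 205 218 226 226 226 226 225 227 226 226 226
 226 227] [221 221 221 222 222 222 222 223 223 223 219 204 189 186 182 182 179 179
 179 180]
105 (np.float64(270.5), np.float64(280.5)) (np.float64(356.5), np.float64(365.5)) [np.float64(31.13), np.float64(24.57), np.float64(-25.2), np.float64(-31.1)]
115 (np.float64(271.5), np.float64(280.5)) (np.float64(356.5), np.float64(365.5)) [np.float64(30.68), np.float64(24.74), np.float64(-25.35), np.float64(-31.29)]
125 (np.float64(271.5), np.float64(280.5)) (np.float64(355.5), np.float64(364.5)) [np.float64(30.9), np.float64(24.92), np.float64(-24.83), np.float64(-30.81)]
244.5 395.5 20.77913329588066 -23.648375635732965
```

Both the wrist picture and the kinematics put the carrier 1.2 mm to the right of the rib centre line. I'll correct that and lower it.

{"api": "apply_moves", "payload": {
  "motion": [
    [[0.3,0.02,-0.0012,0,0,0,0],[0.3,0.05,-0.0012,0,0,0,0],[0.3,0.075,-0.0012,0,0,0,0],[0.3,0.09,-0.0012,0,0,0,0],[0.3,0.1,-0.0012,0,0,0,0],[0.3,0.107,-0.0012,0,0,0,0],[0.3,0.11,-0.0012,0,0,0,0],[0.3,0.11,-0.0012,0,0,0,0]]
  ]
}}

```text
t: 32.75
eef_pos: [0.5577, 0.2284, 0.0286]
eef_rot: [0.055, 0.705, 0.055, -0.705]
contact_force: [1.1, -0.4, -3.1]
gripper_width: 0.0432
```

```bash
python3 chk.py g wrist scene; python3 rd.py
```

```text
32.75 [0.5577 0.2284 0.0286] along,lat mm -24.468535832437816 0.9726145718276952 yaw 8.930966409254639 tilt [ 0.0005  0.     -1.    ] F [ 1.1489 -0.3751 -3.14  ] along 1.0770468264064772
33.0 [0.5577 0.2284 0.0287] [ 0.055   0.7052  0.0551 -0.7047] 0.04316152287910257
M [ 0.0267 -0.0613  0.0049] [0.0239 0.0115 0.0263] F [ 0.1213  0.457  -2.7729] [0.4508 0.4958 0.1685]
[ -0.0025 -56.9403 -20.024    0.0024   0.0402  -0.    ] [ 0.2616  0.6979  1.5295 -0.0001  0.9134  1.6766]
```

View pics/wristg.png

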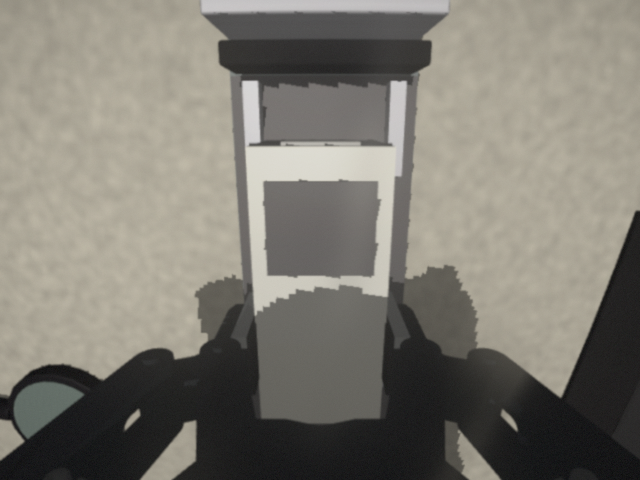

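The ribs' inner edges at (260,110) and (389,110) centre on 324.5 and the carrier on 321.5, so it's now about 1 mm left. I'll correct that and touch down.

{"api": "apply_moves", "payload": {
  "motion": [
    [[0.3,0.001,0.0011,0,0,0,0],[0.3,0.002,0.0011,0,0,0,0],[0.3,0.003,0.0011,0,0,0,0],[0.3,0.003,0.0011,0,0,0,0],[0.3,0.003,0.0011,0,0,0,0]]
  ]
}}

```text
t: 33.67
eef_pos: [0.5577, 0.2272, 0.0253]
eef_rot: [0.055, 0.705, 0.055, -0.705]
contact_force: [0.0, -0.2, -2.9]
gripper_width: 0.0436
```

```bash
python3 chk.py h wrist; python3 rd.py
```

```text
33.675 [0.5577 0.2272 0.0253] along,lat mm -24.666405489125804 -0.21516763749868062 yaw 8.926807750655655 tilt [ 0.     -0.0001 -1.    ] F [ 0.0068 -0.1509 -2.9366] along -0.016588929063071488
33.875 [0.5577 0.2272 0.0253] [ 0.0551  0.705   0.055  -0.7049] 0.043127578625242045
M [-0.0675 -0.0408 -0.0445] [0.0266 0.0191 0.0127] F [-0.4506 -0.0544 -2.307 ] [0.3269 0.456  0.5771]
[  0.1574 -56.4779 -19.8492   0.0764  -0.0587  -0.0278] [ 0.2597  0.7023  1.5324 -0.0002  0.9069  1.6748]
```

View pics/wristh.png

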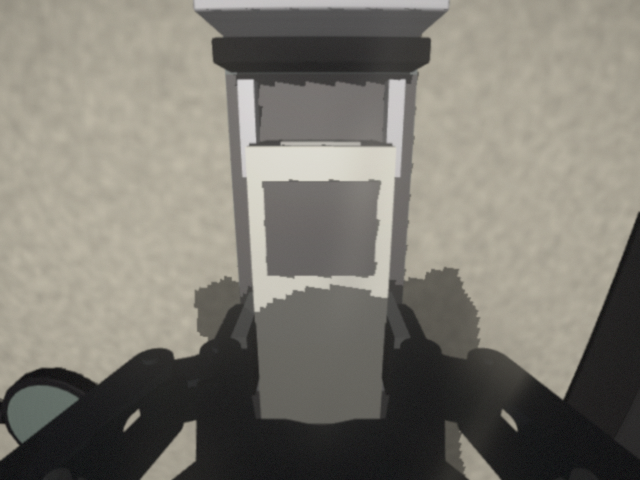

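The carrier is now centred (ribs at 258 and 387, carrier at 321) and just at the floor. I'll slide it forward most of the way.

{"api": "apply_moves", "payload": {
  "motion": [
    [[0.3,0.0008,0,-0.004,0,0,0],[0.3,0.0008,0,-0.009,0,0,0],[0.3,0.0008,0,-0.014,0,0,0],[0.3,0.0008,0,-0.018,0,0,0],[0.3,0.0008,0,-0.02,0,0,0],[0.3,0.0008,0,-0.02,0,0,0],[0.3,0.0008,0,-0.02,0,0,0]]
  ]
}}

```text
t: 34.8
eef_pos: [0.5778, 0.2303, 0.0246]
eef_rot: [0.055, 0.705, 0.055, -0.705]
contact_force: [-0.1, 0.2, 0.9]
gripper_width: 0.0433
```

```bash
cat > fr.py <<'E'
from h import *
np.set_printoptions(precision=3,suppress=True)
yaw=np.radians(8.9); u=np.array([np.cos(yaw),np.sin(yaw)]); v=np.array([-u[1],u[0]]); home=np.array([.582,.2312])
F=[];p=[]
for i in range(3):
    s=robot.read_state(); F.append(s['contact_force']); p.append(s['eef_pos']); optics.get_image('wrist')
F=np.mean(F,0);p=np.mean(p,0); print(s['t'],'F along',F[:2]@u,'lat',F[:2]@v,'z',F[2],'pos along',(p[:2]-home)@u*1e3,'lat',(p[:2]-home)@v*1e3,'z',p[2],s['moment'])
E
python3 fr.py; python3 -c "
from h import *
snap('wrist','wi.png')"
```

```text
34.9 F along -0.4249320489842027 lat 0.626720941777594 z 0.22869250447772496 pos along -4.288015388600759 lat -0.19287827981072347 z 0.02463513888467417 [-0.046 -0.03  -0.022]
```

View pics/wi.png

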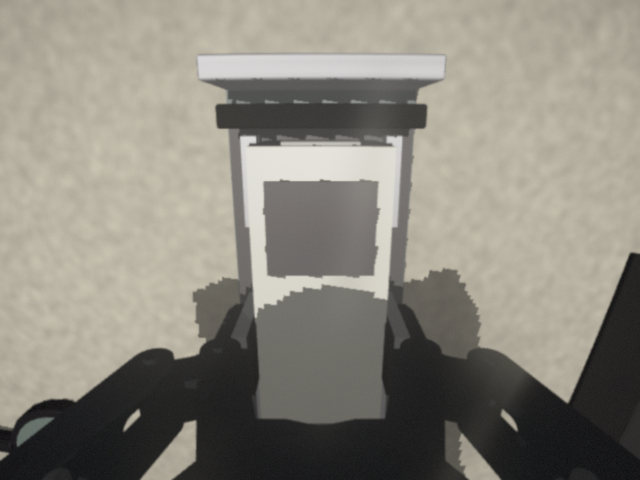

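The stop's black face at (321,116) is a few mm ahead of the carrier's end at (321,146). I'll go on in small steps and watch the force.

{"api": "apply_moves", "payload": {
  "motion": [
    [[0.3,0,0,-0.001,0,0,0],[0.3,0,0,-0.002,0,0,0],[0.3,0,0,-0.003,0,0,0],[0.3,0,0,-0.003,0,0,0]]
  ]
}}

```text
t: 35.5
eef_pos: [0.5804, 0.2308, 0.0244]
eef_rot: [-0.055, -0.705, -0.055, 0.705]
contact_force: [-3.0, 1.0, 2.2]
gripper_width: 0.0432
```

```bash
python3 fr.py
```

```text
35.6 F along -2.74947524127323 lat 0.566727852866469 z 1.8384728707710642 pos along -1.6829995301696974 lat -0.16771574416830415 z 0.024427426024706555 [-0.068  0.333 -0.076]
```

{"api": "apply_moves", "payload": {
  "motion": [
    [[0.3,0,0,-0.001,0,0,0],[0.3,0,0,-0.001,0,0,0],[0.3,0,0,-0.001,0,0,0]]
  ]
}}

```text
t: 36.02
eef_pos: [0.5815, 0.231, 0.0245]
eef_rot: [0.055, 0.705, 0.055, -0.705]
contact_force: [-2.4, 0.3, 1.4]
gripper_width: 0.0432
```

```bash
python3 fr.py
```

```text
36.125 F along -2.4923126605951396 lat 0.1759318726014189 z 1.4886661955107343 pos along -0.565970916018463 lat -0.18086151170686213 z 0.02447938026660684 [-0.114  0.335 -0.026]
```

{"api": "apply_moves", "payload": {
  "motion": [
    [[0.3,0,0,-0.001,0,0,0],[0.3,0,0,-0.001,0,0,0],[0.3,0,0,-0.001,0,0,0]]
  ]
}}

```text
t: 36.55
eef_pos: [0.5824, 0.2311, 0.0245]
eef_rot: [0.055, 0.705, 0.055, -0.705]
contact_force: [-2.6, 0.1, 1.2]
gripper_width: 0.0431
```

```bash
python3 fr.py; python3 chk.py j wrist
```

```text
36.65 F along -2.2632040413476497 lat 0.14900241571418366 z 1.397249132770091 pos along 0.3976378237742739 lat -0.19254068180843073 z 0.024467846581791606 [-0.115  0.261 -0.056]
36.7 [0.5824 0.2311 0.0245] along,lat mm 0.4051985952286207 -0.176617372701403 yaw 8.930538709861416 tilt [ 0.0002 -0.0001 -1.    ] F [-2.5069 -0.258   1.3583] along -2.516668750631926
```

View pics/wristj.png

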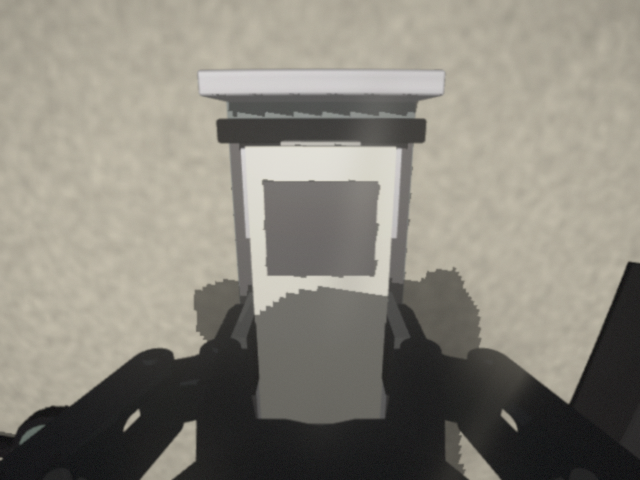

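{"api": "apply_moves", "payload": {
  "motion": [
    [[0.3,0,0,-0.001,0,0,0],[0.3,0,0,-0.001,0,0,0],[0.3,0,0,-0.001,0,0,0]]
  ]
}}

```text
t: 37.12
eef_pos: [0.5831, 0.2312, 0.0244]
eef_rot: [-0.055, -0.705, -0.055, 0.705]
contact_force: [-4.1, -1.6, 2.1]
gripper_width: 0.0433
```

```bash
python3 fr.py
```

```text
37.225 F along -5.228936757064249 lat -0.47778051858040826 z 2.626567701304519 pos along 1.0795587146363326 lat -0.20214171913615525 z 0.024435080211829652 [-0.157  0.64  -0.034]
```

{"api": "apply_moves", "payload": {
  "motion": [
    [[0.3,0,0,-0.001,0,0,0],[0.3,0,0,-0.001,0,0,0],[0.3,0,0,-0.001,0,0,0]]
  ]
}}

```text
t: 37.65
eef_pos: [0.5837, 0.2313, 0.0244]
eef_rot: [-0.055, -0.704, -0.055, 0.705]
contact_force: [-6.2, -1.5, 3.7]
gripper_width: 0.0434
```

```bash
python3 fr.py
```

```text
37.75 F along -6.116194839205482 lat -0.3178884711189147 z 3.325084142365197 pos along 1.6946678232184837 lat -0.20333281119468077 z 0.024385502175135344 [-0.236  0.79  -0.018]
```

The force along the slide rose from 2.4 N of friction to 6.1 N over about 1 mm, so the carrier is seated on the stop with about 4 N. I'll let go.

{"api": "apply_moves", "payload": {
  "motion": [
    [[0.45,0,0,0,0,0,0],[0.55,0,0,0,0,0,0],[0.7,0,0,0,0,0,0],[1,0,0,0,0,0,0],[1,0,0,0,0,0,0],[1,0,0,0,0,0,0],[1,0,0,0,0,0,0],[1,-0.03,0,0,0,0,0],[1,-0.08,0,0,0,0,0],[1,-0.11,0,0,0,0,0],[1,-0.11,0,0,0,0,0]]
  ]
}}

```text
t: 39.17
eef_pos: [0.5858, 0.2318, 0.1375]
eef_rot: [0.055, 0.707, 0.055, -0.703]
contact_force: [-0.7, -0.9, 0.5]
gripper_width: 0.0854
```

```bash
python3 chk.py k wrist top
python3 - <<'E'
from ribs import *
np.set_printoptions(precision=4,suppress=True)
yaw=np.radians(8.9); u=np.array([np.cos(yaw),np.sin(yaw)]); v=np.array([-u[1],u[0]]); home=np.array([.582,.2312])
im,d=snap('wrist','wl.png'); W=cloud('wrist',d); z=W[...,2]
m=((z>.05)&(z<.062)&(W[...,1]>.17)&(W[...,1]<.29)).astype(np.uint8)
n,l,st,c=cv2.connectedComponentsWithStats(m); i=1+np.argmax(st[1:,4]); P=W[l==i]
r=cv2.minAreaRect((P[:,:2]*1000).astype(np.float32)); print(r,np.median(P[:,2]),'rel',(np.array(r[0])/1e3-home)@u*1e3,(np.array(r[0])/1e3-home)@v*1e3)
m=(z>.033)&(z<.043)&(W[...,0]>.63)&(W[...,1]>.19)&(W[...,1]<.3); Q=W[m][:,:2]-home; a=Q@u*1e3; print('stop along',np.percentile(a,[1,5,50,95]),'carrier front',((P[:,:2]-home)@u*1e3).max())
E
```

```text
39.175 [0.5858 0.2318 0.1375] along,lat mm 3.8886460865153194 0.029652702238112734 yaw 8.92945544425791 tilt [ 0.0058  0.0014 -1.    ] F [-0.7126 -0.8856  0.4572] along -0.8410450691255703
((581.025634765625, 230.7334442138672), (140.80551147460938, 44.259376525878906), 8.98717975616455) 0.05360175976009071 rel -1.0348147720663392 -0.3101939700347705
stop along [69.4839 70.1761 84.1175 90.4132] carrier front 69.35516284568206
```

View pics/wristk.png

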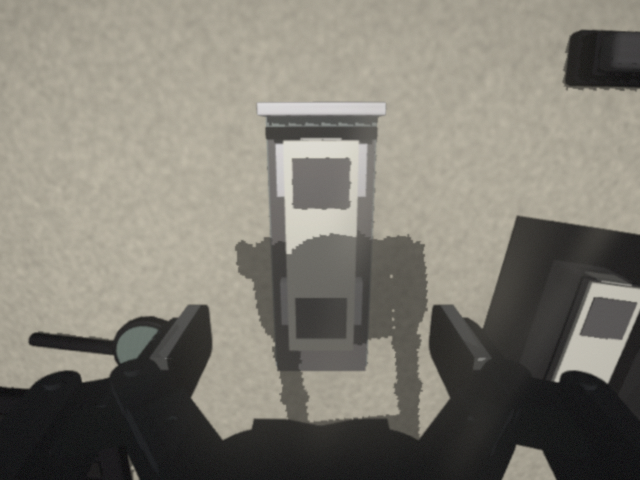

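View pics/topk.png

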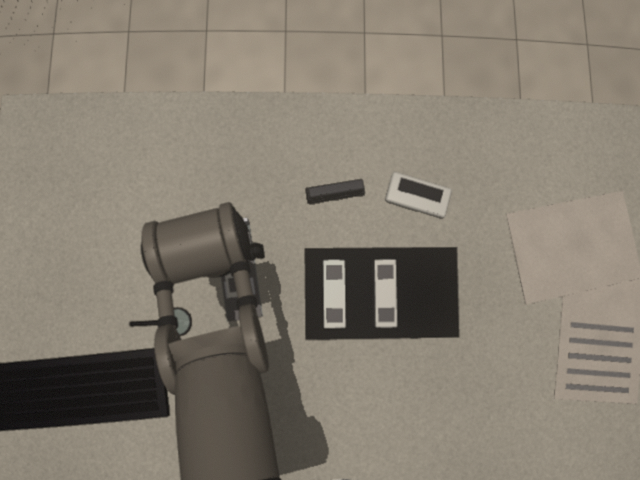

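The wrist view shows the carrier between the ribs with its front end at (320,140) right up to the black stop at (320,132). The top view shows the two quiet ones in place. I'll draw the arm back and check from the fixed cameras.

{"api": "apply_moves", "payload": {
  "motion": [
    [[1,-0.04,0,0.02,0,0,0],[1,-0.08,0.02,0.05,0,0,0],[1,-0.1,0.07,0.08,0,0,0],[1,-0.1,0.12,0.11,0,0,0],[1,-0.1,0.17,0.14,0,0,0],[1,-0.1,0.2,0.15,0,0,0],[1,-0.1,0.2,0.15,0,0,0],[1,-0.1,0.2,0.15,0,0,0]]
  ]
}}

```text
t: 40.33
eef_pos: [0.4671, 0.011, 0.2336]
eef_rot: [-0.055, -0.704, -0.055, 0.706]
contact_force: [-0.3, 0.6, 0.6]
gripper_width: 0.0852
```

Run:
```python
from ribs import *
np.set_printoptions(precision=4,suppress=True)
yaw=np.radians(8.9); u=np.array([np.cos(yaw),np.sin(yaw)]); v=np.array([-u[1],u[0]]); home=np.array([.582,.2312])
ims=[]
for cam,crop in (('top',(200,340,190,290)),('scene',(190,300,355,445)),('wrist',None)):
    im,d=snap(cam,cam+'m.png'); W=cloud(cam,d); z=W[...,2]
    m=((z>.046)&(z<.066)&(W[...,1]>.17)&(W[...,1]<.29)&(W[...,0]>.48)&(W[...,0]<.68)).astype(np.uint8)
    n,l,st,c=cv2.connectedComponentsWithStats(m)
    if n>1:
        i=1+np.argmax(st[1:,4]); P=W[l==i]
        r=cv2.minAreaRect((P[:,:2]*1000).astype(np.float32)); Q=P[:,:2]-home; a=Q@u
        print(cam,st[i],r,np.median(P[:,2]),'rel',(np.array(r[0])/1e3-home)@u*1e3,(np.array(r[0])/1e3-home)@v*1e3,'z front/back',np.median(P[a>.03,2]),np.median(P[a<-.03,2]))
    if crop: ims.append(cv2.resize(im[crop[0]:crop[1],crop[2]:crop[3]],(390,560),interpolation=cv2.INTER_CUBIC))
cv2.imwrite('pics/m.png',np.hstack(ims))
print(robot.read_state()['eef_pos'])
```

```text
top [ 219  228   31   70 1470] ((582.0635375976562, 232.55995178222656), (142.52496337890625, 45.55619430541992), 9.236991882324219) 0.05497567258998648 rel 0.2731712620287685 1.333747853943472 z front/back 0.05522973990713842 0.05530732295413365
scene [ 382  208   35   55 1145] ((583.55908203125, 231.9308319091797), (146.1741485595703, 46.55575942993164), 8.866764068603516) 0.05355935681205126 rel 1.6533777613063765 0.4808264115659084 z front/back 0.053587474318752215 0.05395729167181301
wrist [  40    0   74  125 7044] ((558.7317504882812, 227.36709594726562), (96.31404113769531, 47.01860046386719), 9.361231803894043) 0.05447372501678199 rel -23.581086730933578 -0.18691550297598872 z front/back nan 0.054899971994175234
[0.4673 0.0115 0.234 ]
  return _methods._mean(a, axis=axis, dtype=dtype,
  ret = ret.dtype.type(ret / rcount)
```

View pics/m.png

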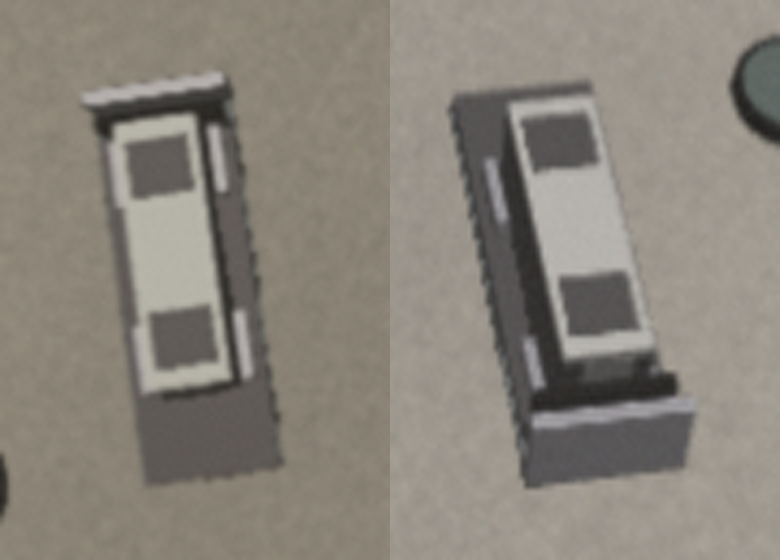

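View pics/scenem.png

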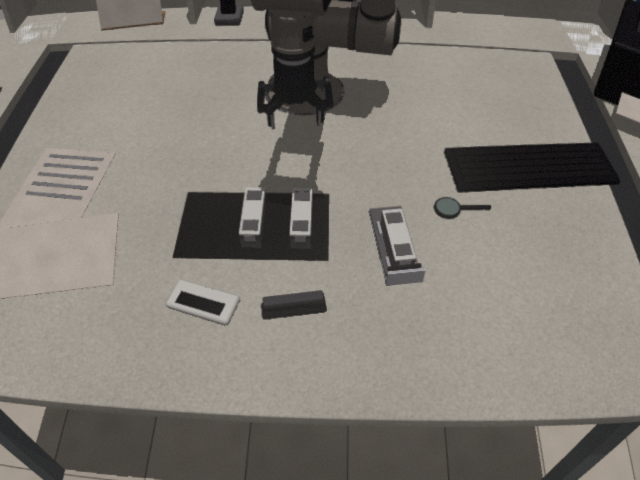

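All cameras agree. The carrier is level and lid up between the ribs at (237,262) in the top view, within about 1.5 mm of home. The two quiet ones and the bystanders are where they were.

```bash
python3 -c "
from h import *
print(robot.close_job())"
```

```text
the job is handed in; nothing more can be done
None
```

The loose pot was in carrier at y ≈ −0.19 m (the right-hand one seen from the robot). That carrier is now lid up in the hold cradle, against the end stop and let go, and I handed the job in at about 40 s.

- **Finding it:** I lifted each carrier and rocked it ±0.25 rad.
  - In this carrier the wrist moment about y swung from −0.06 to +0.045 and back to −0.05 N·m.
  - The other two stayed between −0.03 and −0.065 N·m.
  - I found it on the first lift, but set it down again to rock the other two before placing it.
- **The quiet carriers:** both were put back within about 1–2 mm of where they lay.
- **Seating it:** I slid the loose one between the ribs. The force along the slide rose from about 2.4 N of friction to about 6 N over the last 1–2 mm, so I released it there.
- **Last checks:** the carrier was level, with its lid at about 54–55 mm. The cameras put it between −1 and +1.7 mm of home along the slide and within 1.5 mm sideways. They disagree by up to about 3 mm, close to their calibration error, so the force rise is the main evidence that it touches the stop. The stapler, power bank and magnifier look unmoved.

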